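# Set up the next tier of a kiln load

## Robot

A 6-joint arm with a two-finger parallel gripper is mounted at the origin on a cart in front of the work surface, level with it; the furniture and walls round the work are solid. World frame = base frame: x ahead of the robot, y to its left, z up, the work surface at z = 0. Lengths are in m, angles in rad, forces in N, time in s.
With the tool pointing down it reaches from about 0.3 to 0.75 m from the base axis. Payload 8.5 kg.
Tool frame: the origin (TCP) lies on the centre line of the jaws, within the pads' length; the fingertips stand ahead of it and the grasp point (between the pads) lies 6 mm ahead of it (ctrl.tips_ahead is the z of the fingertips in the tool frame, in m); z points along the fingers, y is the direction in which the jaws open and shut (so a half turn about z gives the same grasp; the last joint's range is limited). The gripper opens to 88 mm and grips with 3 to 60 N. Pads are 18 mm wide; open, the fingers measure 123 mm over their backs; the gripper's body (75 mm by 187 mm) begins 45 mm behind the grasp point.
Start: joints at [-1.349, 0.381, 1.297, -0, 1.464, -0.215], TCP at [0.233, -0.498, 0.264] pointing down, gripper open.
Joint ranges: [-3.11, 3.11], [-0.89, 2.33], [0.22, 2.48], [-1.42, 4.56], [0.17, 2.85], [-2.88, 2.88]. Speed limits (rad/s): [2.39, 2.39, 3.14, 3.14, 3.14, 3.14].

## Interface

Orientations are given as a rotation vector (axis times angle).
In Python, from station import ctrl gives the robot as it stands. The module is installed in compiled form; this text tells all that it offers.
- The arm moves only by the tool move_arm, never from a script. Its arguments are lists of equal length, an entry for each row: "dp": the shift along the tool's x, y, z in mm, a list of three; "roll": the turn about the tool's z in rad; "gripper": the opening, from -1 (shut) to 1 (fully open). A call has 1 to 10 rows; each row shifts and turns the commanded pose from where the row before left it, along the tool's axes as they then stand; what a row does not reach is not made up. A row lasts 1/8 s, in which the tool goes at most 62.5 mm and 10.7 degrees, less where a joint would pass 70% of its speed; a pose out of reach is approached as far as the arm can. A call with a gripper value outside its range is refused whole. The fingers move at their own pace and stop on an object; "force" is the grip in N (left out, the last holds). Time passes only in rows, so rows that do not move let the fingers close. It gives the time, the measured TCP pose, the force and the opening at its end, in the units of the state.
- ctrl.state(): the state, without advancing time (a new reading comes with each control period).
- ctrl.capture(name): name is "scene" or "top"; returns (picture, depth): 400x640x3 uint8, red, green, blue; 400x640 float32, m along the optical axis (not along the pixel's ray), 0 where there is no reading.
- ctrl.calibration(name): a dict with "K" (3x3 intrinsics, pixels), "k1" (the pictures are not rectified: a ray, as slopes to the right and down, at radius r is drawn at 1 + k1 r^2 times it, then the intrinsics apply), "position" and "attitude" of the camera in the world. Camera axes: x right, y up, looking along -z (the intrinsics and any distortion apply to the point x, -y, -z); pixel columns grow to the right and rows downward; lengths in m; the calibration is good to about 2 mm. A picture is of the moment at which its call begins. calibration takes no time and is no camera call.
- ctrl.close_job(): hands the job in, once; it reports no verdict.
Trained networks look in the newest picture that a camera, given by its name, has taken for a name from the list of things; names that differ only in an ending like _2 or _b are one class to them, and where a whole thing is asked for, a point or a joint stands for the part that bears it (a point fixed in the world has none). Each returns a list of dicts, best first, with "p" (0 to 1); they miss things now and then, are a little off and sometimes report something else, mostly with a low value. They report only what shows in the picture. A call takes as long as a camera call. They do not tell look-alikes from the thing itself.
- ctrl.find_in(target, camera): "point" ([x, y, z] in m, in the coordinates of the camera as it stood for that picture, good to about 4 mm: the middle of the surface that is visible of it).
- ctrl.mark_of(target, camera): "point" ([x, y, z] in m, in the coordinates of the camera as it stood for that picture, good to about 4 mm: a listed point, or the origin of a listed thing).
The state is a dict: "time": time; "joints": joint angles; "joint_velocities": joint speeds; "effort": joint torques, N m; "position": TCP position; "orientation": TCP orientation; "ft_force": force on the tool from outside, world axes, zero at the start; "moment": the same for the moment, N m; "gripper_width": finger opening in m.
Only numpy, scipy, OpenCV 4.12 (cv2) and the standard library are available. Lean on these libraries where they do the work, as an engineer would, in place of code of your own. Each camera call takes 0.05 s, during which the arm holds its last target.

## Task

Build the next tier of the kiln load over the clay pot: stand the three tall kiln props upright on the white-washed kiln shelf, one in the middle of each bare round patch, and only then lay the window bat from the banding wheel level on top of all three, centred over the kiln shelf with its long side along the shelf's long side. Leave the clay pot and the short props where they are.

Things in the scene. Friction and masses are not known exactly. Their poses are not given: they have to be found in the camera images.
- tall_prop_1: Tall kiln prop: buff ceramic round post with a bore in its top, diameter 32 mm, height 80 mm, standing loose on the table among the short props; about 110 g. The three tall props are interchangeable. Origin: centre of its underside; z up along the post. Grip across its round side in the upper half.
- tall_prop_2: Tall kiln prop: buff ceramic round post with a bore in its top, diameter 32 mm, height 80 mm, standing loose on the table among the short props; about 110 g. The three tall props are interchangeable. Origin: centre of its underside; z up along the post. Grip across its round side in the upper half.
- tall_prop_3: Tall kiln prop: buff ceramic round post with a bore in its top, diameter 32 mm, height 80 mm, standing loose on the table among the short props; about 110 g. The three tall props are interchangeable. Origin: centre of its underside; z up along the post. Grip across its round side in the upper half.
- short_prop_1: Short kiln prop: buff ceramic like the tall ones but stubby, diameter 40 mm, height 40 mm (lower than the clay pot, so no use here). Stands loose on the table and stays there. Origin: centre of its underside; z up.
- short_prop_2: Short kiln prop: buff ceramic like the tall ones but stubby, diameter 40 mm, height 40 mm (lower than the clay pot, so no use here). Stands loose on the table and stays there. Origin: centre of its underside; z up.
- short_prop_3: Short kiln prop: buff ceramic like the tall ones but stubby, diameter 40 mm, height 40 mm (lower than the clay pot, so no use here). Stands loose on the table and stays there. Origin: centre of its underside; z up.
- kiln_shelf: Lower kiln shelf: slab 200 (x) by 250 (y) by 16 mm thick, fixed on the table, white-washed but for three bare brown round patches of diameter 42 mm at (x, y) = (-55, 70), (-55, -70), (55, 0) mm in its frame. Origin: centre of its underside; top at z = 16 mm. At zero yaw x points away from the robot, y to its left; turned up to 0.3 rad.
- window_bat: Upper kiln bat: buff plate 150 (x) by 185 (y) by 12 mm, about 0.42 kg, lying loose on the round banding wheel head (diameter 240, top 106 mm above the table; fixed; centre x 0.645, y -0.2 m). Origin: underside centre. Two windows, 80 (x) by 50 (y) mm at y = 43 and -43 mm; between them a web 36 mm wide: grip it, a finger in each window, closing along y. Yaw up to 0.6 rad.
- clay_pot: Dark clay pot, an open cylinder of diameter 53 and height 50 mm, standing loose in the middle of the kiln shelf between the three patches (near x = -14, y = 0 mm in the shelf's frame). Stays where it is, under the bat at the end. Origin: centre of its underside; z up.
Mind the look-alikes: they are no part of the job. Leave any orange or turquoise look-alike of the tall_prop_2 alone.

How it is judged:
By the outcome, as a careful person would: the job done as asked, in the order asked, and still so for the second after the job is handed in, with the robot touching nothing.
It also fails if it takes over 102 s, if anything falls off the work surface, if the arm or the gripper's body presses on something with over 40 N, if the wrist force passes 120 N, or if a joint passes its speed limit or range.

## Working session

There is one attempt and no reset: what is moved stays moved. The work goes in short steps, Python scripts to look and compute and a tool call to move; the robot and the scene stay as the last step left them, time stands still between calls to the robot, and variables do not carry over. Pictures are saved under pics/ and viewed, and the job is handed in when it is done.

Besides the shell and the picture viewer there is one more tool, called after ">>>" as name([rows], argument=value, ...), one row to a line, values as JSON. move_arm: Moves the arm, as the interface text tells. Its arguments: {"type":"object","properties":{"dp":{"type":"array","items":{"type":"array","items":{"type":"number"}}},"roll":{"type":"array","items":{"type":"number"}},"gripper":{"type":"array","items":{"type":"number"}},"force":{"type":"number"}},"required":["dp","roll","gripper"]}

```bash
mkdir -p pics; cat > h.py <<'E'
import numpy as np, cv2
from station import ctrl
from scipy.spatial.transform import Rotation as R
def cal(n):
    c=ctrl.calibration(n); a=np.array(c['attitude'],float)
    Rm=R.from_rotvec(a).as_matrix() if a.shape==(3,) else (a if a.shape==(3,3) else R.from_quat(a).as_matrix())
    return np.array(c['K']),float(c['k1']),np.array(c['position']),Rm
def cam2w(n,p):
    K,k,t,Rm=cal(n); return Rm@np.array(p)+t
def world(n,depth):
    K,k,t,Rm=cal(n); h,w=depth.shape
    u,v=np.meshgrid(np.arange(w),np.arange(h))
    pts=np.stack([u,v],-1).reshape(-1,1,2).astype(np.float64)
    s=cv2.undistortPoints(pts,K,np.array([k,0,0,0.])).reshape(h,w,2)
    P=np.stack([s[...,0]*depth,-s[...,1]*depth,-depth],-1)
    W=P@Rm.T+t; W[depth==0]=np.nan
    return W
def save(n,name):
    p,d=ctrl.capture(n); cv2.imwrite('pics/'+name+'.png',p[...,::-1]); np.savez('pics/'+name+'.npz',p=p,d=d,W=world(n,d)); return p,d
E
python3 - <<'E'
from h import *
for n in('scene','top'):
    print(ctrl.calibration(n)); save(n,n+'0')
for t in('tall_prop_1','short_prop_1','window_bat','kiln_shelf','clay_pot'):
    for n in('top','scene'):
        for f in(ctrl.mark_of,):
            print(t,n,[(np.round(cam2w(n,d['point']),3).tolist(),round(d['p'],2)) for d in f(t,n)])
print(ctrl.state(), ctrl.tips_ahead)
E
```

```text
{'K': array([[489.15194232,   0.        , 323.01874602],
       [  0.        , 489.15194232, 196.98626814],
       [  0.        ,   0.        ,   1.        ]]), 'k1': -0.15004408168439914, 'position': array([-0.43731553, -1.06445121,  0.73121072]), 'attitude': array([ 1.03541642, -0.49363892, -0.82115029])}
{'K': array([[379.10006201,   0.        , 321.49460109],
       [  0.        , 379.10006201, 198.03444267],
       [  0.        ,   0.        ,   1.        ]]), 'k1': -0.07573562862376695, 'position': array([ 0.45369941, -0.27148958,  1.47855918]), 'attitude': array([ 0.03435751, -0.0748219 , -1.56291615])}
tall_prop_1 top [([0.555, -0.402, -0.005], 0.6), ([0.64, -0.394, -0.006], 0.53), ([0.449, -0.37, -0.003], 0.47), ([0.709, -0.45, -0.005], 0.46), ([0.494, -0.428, -0.002], 0.44), ([0.455, -0.723, -0.002], 0.4)]
tall_prop_1 scene [([0.45, -0.721, -0.001], 0.9), ([0.449, -0.368, -0.002], 0.74), ([0.496, -0.424, -0.004], 0.73), ([0.558, -0.398, 0.001], 0.54), ([0.711, -0.45, 0.004], 0.54)]
short_prop_1 top [([0.424, -0.296, -0.005], 0.63), ([0.421, -0.203, -0.004], 0.47), ([0.431, 
[... 466 characters left out ...]
0.143, 0.015], 0.54)]
{'time': 0.6, 'joints': array([-1.34928511e+00,  3.80575741e-01,  1.29742073e+00, -9.52150444e-06,
        1.46360660e+00, -2.15320472e-01]), 'joint_velocities': array([ 0.00132707, -0.00021681,  0.00025682,  0.00174326, -0.00019092,
       -0.0013149 ]), 'effort': array([-1.59303450e-03, -4.37636340e+01, -2.24665922e+01,  7.13405153e-02,
        3.14144860e-02,  1.82302676e-05]), 'position': array([ 0.23266788, -0.49832977,  0.26375443]), 'orientation': array([-3.06694400e+00, -6.80730216e-01,  1.49210089e-05]), 'ft_force': array([ 0.23021152, -0.33921543,  0.23774255]), 'moment': array([ 0.00032408,  0.00380402, -0.01212925]), 'gripper_width': 0.088230665227818} 0.025
```

View pics/top0.png

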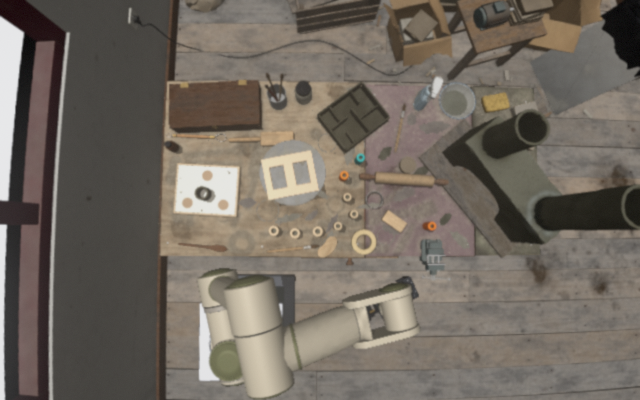

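View pics/scene0.png

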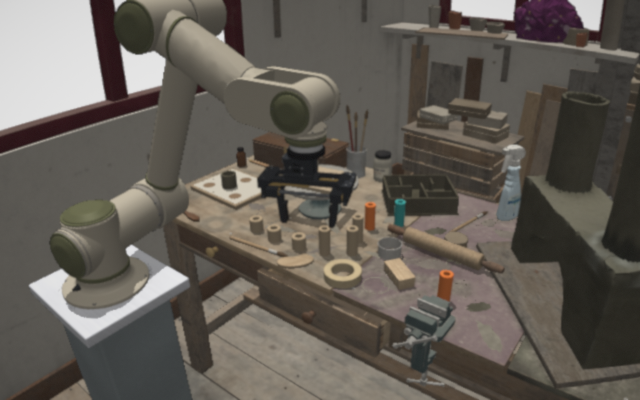

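The top view shows the buff tall props at about (338,226), (354,214) and (347,197), with short props at (274,231), (295,233) and (318,231). The look-alikes are orange at (344,175) and (431,226), and turquoise at (361,158). The shelf is near (207,190) and the bat near (290,175). Next I refine these with depth.

```bash
python3 - <<'E'
from h import *
for n in('top','scene'):
    z=np.load(f'pics/{n}0.npz'); W=z['W'];p=z['p'].astype(int)
    print(n,'table z',np.nanmedian(W[(abs(W[...,0]-.47)<.03)&(abs(W[...,1]+.53)<.03)][:,2]))
    for c in[(.449,-.37),(.494,-.428),(.555,-.402),(.427,-.296),(.42,-.205),(.432,-.127)]:
        m=np.hypot(W[...,0]-c[0],W[...,1]-c[1])<.03
        zz=W[m][:,2]; top=np.nanpercentile(zz,90)
        mm=m&(W[...,2]>top-.008)&(W[...,2]>.025); q=W[mm]
        (cx,cy),r=cv2.minEnclosingCircle(q[:,:2].astype(np.float32))
        print(c,round(top,3),mm.sum(),'mean',q[:,:2].mean(0).round(4),'mec',round(cx,4),round(cy,4),round(r,4),'range',q.min(0).round(3),q.max(0).round(3))
    # bat
    m=(abs(W[...,0]-.635)<.13)&(abs(W[...,1]+.2)<.13)&(W[...,2]>.112)&(W[...,2]<.13)
    q=W[m]; rc=cv2.minAreaRect(q[:,:2].astype(np.float32)); print('bat',m.sum(),q.mean(0),rc)
    m=(abs(W[...,0]-.59)<.2)&(abs(W[...,1]-.14)<.2)&(W[...,2]>.009)&(W[...,2]<.024)
    m&=p.sum(-1)>300
    m=cv2.morphologyEx(m.astype(np.uint8),cv2.MORPH_OPEN,np.ones((3,3)))
    nn,l,s,_=cv2.connectedComponentsWithStats(m); i=1+s[1:,4].argmax(); q=W[l==i]
    rc=cv2.minAreaRect(q[:,:2].astype(np.float32)); print('shelf',s[i],q.mean(0),rc)
    x0,y0,w,h=s[i,:4]
    br=p[...,0]-p[...,2]
    sub=np.zeros_like(m); sub[y0:y0+h,x0:x0+w]=(br[y0:y0+h,x0:x0+w]>45)
    sub&=((W[...,2]>.008)&(W[...,2]<.026)).astype(np.uint8)
    nn,l,s,_=cv2.connectedComponentsWithStats(sub)
    for i in range(1,nn):
        if s[i,4]>15: print(' patch',s[i],W[l==i].mean(0).round(4))
    m=(abs(W[...,0]-.57)<.06)&(abs(W[...,1]-.146)<.06)&(W[...,2]>.055)
    q=W[m]; print('pot',len(q),q.mean(0), cv2.minEnclosingCircle(q[:,:2].astype(np.float32)))
z=np.load('pics/top0.npz');p=z['p'];
a=cv2.resize(p[140:230,165:245],None,fx=5,fy=5,interpolation=cv2.INTER_CUBIC);b=cv2.resize(p[140:230,255:335],None,fx=5,fy=5,interpolation=cv2.INTER_CUBIC)
cv2.imwrite('pics/crop0.png',np.hstack([a,b])[...,::-1])
E
```

```text
top table z -0.0008037172262485015
(0.449, -0.37) 0.079 44 mean [ 0.4481 -0.367 ] mec 0.448 -0.3669 0.0154 range [ 0.434 -0.38   0.073] [ 0.463 -0.354  0.085]
(0.494, -0.428) 0.079 43 mean [ 0.4931 -0.4264] mec 0.4929 -0.4269 0.0155 range [ 0.478 -0.44   0.072] [ 0.508 -0.413  0.085]
(0.555, -0.402) 0.079 46 mean [ 0.5546 -0.402 ] mec 0.5551 -0.402 0.0159 range [ 0.541 -0.417  0.072] [ 0.57  -0.387  0.085]
(0.427, -0.296) 0.04 63 mean [ 0.4269 -0.2935] mec 0.4271 -0.2936 0.0194 range [ 0.41  -0.311  0.033] [ 0.444 -0.277  0.046]
(0.42, -0.205) 0.04 56 mean [ 0.4212 -0.2069] mec 0.4213 -0.2068 0.0187 range [ 0.406 -0.224  0.033] [ 0.44  -0.19   0.047]
(0.432, -0.127) 0.04 66 mean [ 0.4322 -0.1266] mec 0.4319 -0.1263 0.0199 range [ 0.413 -0.144  0.032] [ 0.451 -0.107  0.046]
bat 1452 [ 0.63069597 -0.18916434  0.11714625] ((0.6450337171554565, -0.1830214262008667), (0.21132521331310272, 0.1998504251241684), 8.841946601867676)
shelf [ 173  163   67   54 2822] [0.58672224 0.13632158 0.01526565] ((0.5866753458976746, 0.13928158581256866), (0.24892030656337738, 0.19715555012226105), 87.1978
[... 798 characters left out ...]
-0.278  0.044]
(0.42, -0.205) 0.041 105 mean [ 0.4211 -0.2112] mec 0.4195 -0.208 0.0239 range [ 0.403 -0.23   0.033] [ 0.441 -0.186  0.045]
(0.432, -0.127) 0.041 95 mean [ 0.4292 -0.131 ] mec 0.4304 -0.1302 0.0222 range [ 0.41  -0.15   0.033] [ 0.452 -0.11   0.044]
bat 189 [ 0.62666691 -0.23186533  0.11804993] ((0.6398808360099792, -0.22335417568683624), (0.1599372923374176, 0.1021159216761589), 14.926115036010742)
shelf [ 193  170   68   36 1214] [0.56356708 0.12639199 0.01594369] ((0.5871747732162476, 0.13732489943504333), (0.2534761130809784, 0.2061430960893631), 87.81346893310547)
pot 103 [0.56665764 0.13863204 0.06155414] ((0.5691028237342834, 0.13927362859249115), 0.030225666239857674)
```

View pics/crop0.png

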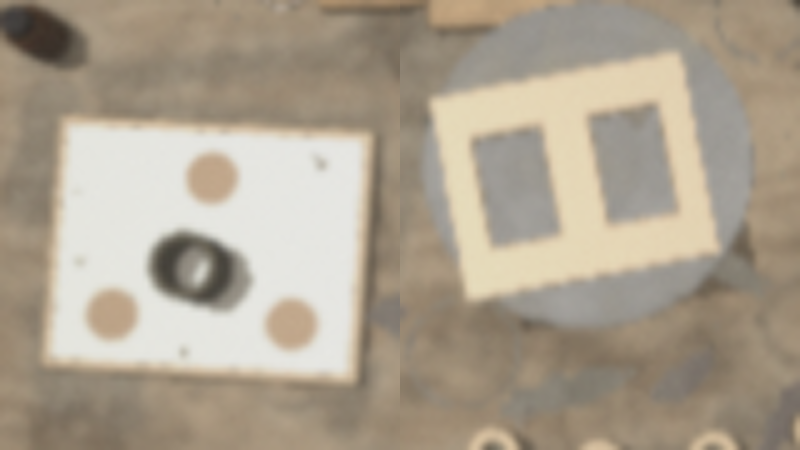

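The left crop shows the shelf with three patches and the pot. The right crop shows the bat tilted about 10–15°, with its web vertical in the picture. Now I refine the bat by colour, projecting onto the plane of its top, and write a move planner.

```bash
cat >> h.py <<'E'
def onplane(n,uv,z):
    K,k,t,Rm=cal(n)
    s=cv2.undistortPoints(np.asarray(uv,float).reshape(-1,1,2),K,np.array([k,0,0,0.])).reshape(-1,2)
    d=np.stack([s[:,0],-s[:,1],-np.ones(len(s))],-1)@Rm.T
    return t+d*((z-t[2])/d[:,2])[:,None]
def rel(x,y,z,jaw):
    """shift in tool axes (mm) and roll to bring GRASP point to xyz, jaw axis angle in world"""
    s=ctrl.state(); M=R.from_rotvec(s['orientation']).as_matrix(); p=s['position']
    d=M.T@(np.array([x,y,z])-np.array([0,0,-.006])-p)*1000
    cur=np.arctan2(M[1,1],M[0,1]); dy=(jaw-cur+np.pi/2)%np.pi-np.pi/2
    print('t',round(s['time'],2),'tcp',p.round(4),'tilt',np.round(M[:,2],4),'jaw',round(cur,3),'w',round(s['gripper_width'],4),'F',s['ft_force'].round(1),'j6',round(s['joints'][5],2))
    print('  dp',d.round(1),'roll(tool)',round(-dy,3),'(equiv',round(-dy+np.pi,3),round(-dy-np.pi,3),')')
E
python3 - <<'E'
from h import *
z=np.load('pics/top0.npz');p=z['p'].astype(int)
m=(p[...,0]-p[...,2]>35)&(p[...,0]>170); mm=np.zeros_like(m); mm[140:205,255:330]=m[140:205,255:330]
nn,l,s,_=cv2.connectedComponentsWithStats(mm.astype(np.uint8)); i=1+s[1:,4].argmax(); print(s[i])
v,u=np.nonzero(l==i); q=onplane('top',np.stack([u,v],-1),.118)
print(q.mean(0), cv2.minAreaRect(q[:,:2].astype(np.float32)))
# windows
f=cv2.morphologyEx((l==i).astype(np.uint8),cv2.MORPH_CLOSE,np.ones((1,1)))
nn,l2,s2,c2=cv2.connectedComponentsWithStats(1-f,connectivity=4)
for k in range(nn):
    if 50<s2[k,4]<1000: print('win',s2[k],onplane('top',[c2[k]],.118)[0].round(4))
rel(.448,-.367,.18,0.64)
E
```

```text
[ 261  151   58   50 1477]
[ 0.63223462 -0.18900215  0.118     ] ((0.6324284672737122, -0.18754824995994568), (0.1517540067434311, 0.18890820443630219), 11.975570678710938)
win [293 161  17  24 316] [ 0.6404 -0.2322  0.118 ]
win [269 165  18  25 319] [ 0.6231 -0.148   0.118 ]
t 0.6 tcp [ 0.2327 -0.4983  0.2638] tilt [-0.  0. -1.] jaw -1.134 w 0.0882 F [ 0.2 -0.3  0.2] j6 -0.22
  dp [250.7 -27.9  77.8] roll(tool) 1.368 (equiv 4.509 -1.774 )
```

```bash
python3 - <<'E'
from h import *
rel(.555,-.4025,.15,2.008)
E
```

```text
t 0.6 tcp [ 0.2327 -0.4983  0.2638] tilt [-0.  0. -1.] jaw -1.134 w 0.0882 F [ 0.2 -0.3  0.2] j6 -0.22
  dp [332.6  49.5 107.8] roll(tool) -0.0 (equiv 3.141 -3.142 )
```

>>> move_arm([
  [30, 5, 0],
  [42, 6, 0],
  [42, 6, 0],
  [42, 6, 0],
  [42, 6, 0],
  [42, 6, 20],
  [42, 6, 30],
  [32, 6, 30],
  [18.6, 2.5, 27.8],
  [0, 0, 0],
], roll=[0, 0, 0, 0, 0, 0, 0, 0, 0, 0], gripper=[0.2, 0.2, 0.2, 0.2, 0.2, 0.2, 0.2, 0.2, 0.2, 0.2], force=25)

```text
time: 1.85
position: [0.5552, -0.4014, 0.1535]
orientation: [-3.063, -0.682, 0.004]
ft_force: [-0.2, 0.2, -0.6]
gripper_width: 0.0533
```

```bash
python3 - <<'E'
from h import *
rel(.555,-.4025,.063,2.008)
save('scene','scene1')
E
```

```text
t 1.85 tcp [ 0.5552 -0.4014  0.1535] tilt [-0.0033  0.0033 -1.    ] jaw -1.132 w 0.0533 F [-0.2  0.2 -0.6] j6 0.33
  dp [-0.5  1.3 84.5] roll(tool) 0.001 (equiv 3.143 -3.14 )
```

View pics/scene1.png

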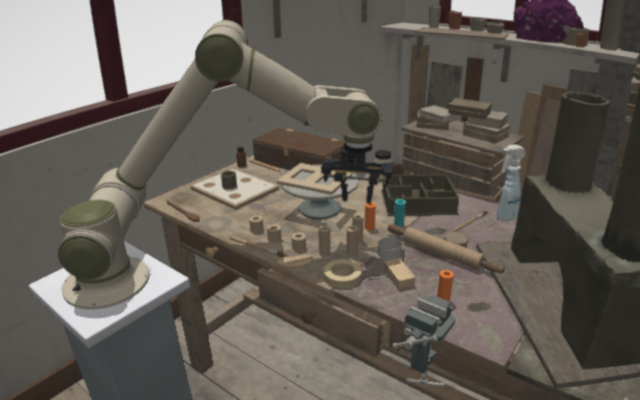

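The gripper hangs above the third tall prop at about (357,220), left of the orange one at (370,215). Now I descend and grip.

>>> move_arm([
  [0, 0, 20],
  [0, 1, 25],
  [0, 0, 25],
  [0, 0, 16],
  [0, 0, 0],
  [0, 0, 0],
  [0, 0, 0],
  [0, 0, 0],
  [0, 0, 0],
], roll=[0, 0, 0, 0, 0, 0, 0, 0, 0], gripper=[0.2, 0.2, 0.2, 0.2, 0.2, -0.8, -0.8, -0.8, -0.8], force=25)

```text
time: 3.02
position: [0.5557, -0.4038, 0.0709]
orientation: [3.065, 0.68, 0.002]
ft_force: [1.1, -1.3, 5.8]
gripper_width: 0.0311
```

```bash
python3 - <<'E'
from h import *
rel(.641,.1375,.23,2.008)
E
```

```text
t 3.02 tcp [ 0.5557 -0.4038  0.0709] tilt [ 0.0013 -0.0014 -1.    ] jaw -1.134 w 0.0311 F [ 1.1 -1.3  5.8] j6 0.33
  dp [ 306.3 -454.1 -165.7] roll(tool) -0.0 (equiv 3.141 -3.142 )
```

>>> move_arm([
  [0, 0, -15],
  [0, 0, -35],
  [0, 0, -40],
  [10, -15, -40],
  [30, -45, -30],
  [34, -50, -5],
  [34, -50, 0],
  [34, -50, 0],
  [34, -50, 0],
  [34, -50, 0],
], roll=[0, 0, 0, 0, 0, 0, 0, 0, 0, 0], gripper=[-0.8, -0.8, -0.8, -0.8, -0.8, -0.8, -0.8, -0.8, -0.8, -0.8])

```text
time: 4.28
position: [0.6144, -0.0316, 0.2356]
orientation: [-3.067, -0.681, -0.0]
ft_force: [0.0, -0.4, -1.0]
gripper_width: 0.0315
```

```bash
python3 - <<'E'
from h import *
rel(.641,.1375,.23,2.008)
E
```

```text
t 4.28 tcp [ 0.6144 -0.0316  0.2356] tilt [ 0.e+00  1.e-04 -1.e+00] jaw -1.134 w 0.0315 F [ 0.  -0.4 -1. ] j6 0.89
  dp [  95.7 -142.    -0.3] roll(tool) -0.0 (equiv 3.141 -3.142 )
```

>>> move_arm([
  [34, -50, 0],
  [32, -45, 0],
  [18, -27, 20],
  [6, -9, 30],
  [0, 0, 20],
  [0, 0, 0],
  [0, 0, 0],
  [0, 0, 0],
], roll=[0, 0, 0, 0, 0, 0, 0, 0], gripper=[-0.8, -0.8, -0.8, -0.8, -0.8, -0.8, -0.8, -0.8])

```text
time: 5.28
position: [0.641, 0.1229, 0.1662]
orientation: [3.067, 0.68, 0.003]
ft_force: [0.2, 0.7, -1.6]
gripper_width: 0.0312
```

```bash
python3 - <<'E'
from h import *
rel(.641,.1375,.081,2.008)
save('scene','scene2')
z=np.load('pics/scene2.npz');p=z['p'];cv2.imwrite('pics/s2c.png',cv2.resize(p[100:250,150:350],None,fx=4,fy=4,interpolation=cv2.INTER_CUBIC)[...,::-1])
E
```

```text
t 5.28 tcp [0.641  0.1229 0.1662] tilt [ 1.9e-03  1.0e-04 -1.0e+00] jaw -1.134 w 0.0312 F [ 0.2  0.7 -1.6] j6 1.14
  dp [  6.  -13.3  79.2] roll(tool) -0.001 (equiv 3.141 -3.142 )
```

View pics/s2c.png

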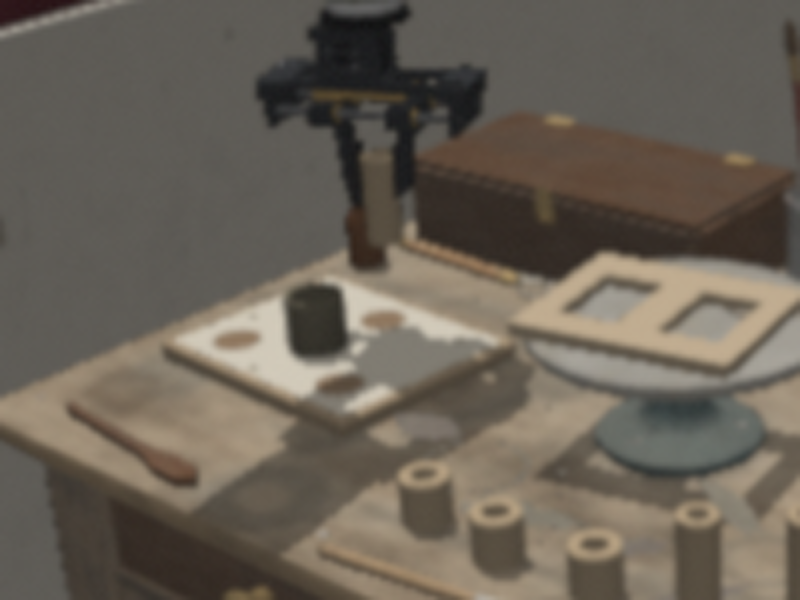

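The prop hangs upright near crop (380,200), above the far patch at (383,318).

>>> move_arm([
  [6, -13.3, 0],
  [0, 0, 25],
  [0, 0, 30],
  [0, 0, 15],
  [0, 0, 4],
  [0, 0, 0],
  [0, 0, 0],
], roll=[0, 0, 0, 0, 0, 0, 0], gripper=[-0.8, -0.8, -0.8, -0.8, -0.8, -0.8, -0.8])

```text
time: 6.2
position: [0.6409, 0.1378, 0.092]
orientation: [3.067, 0.681, 0.003]
ft_force: [-0.3, -0.1, -1.1]
gripper_width: 0.0314
```

```bash
python3 - <<'E'
from h import *
rel(.641,.1375,.081,2.008)
E
```

```text
t 6.2 tcp [0.6409 0.1378 0.092 ] tilt [ 1.9e-03  1.0e-04 -1.0e+00] jaw -1.134 w 0.0314 F [-0.3 -0.1 -1.1] j6 1.17
  dp [-0.1  0.3  5. ] roll(tool) -0.0 (equiv 3.141 -3.142 )
```

>>> move_arm([
  [0, 0, 2],
  [0, 0, 1.5],
  [0, 0, 1],
  [0, 0, 0],
  [0, 0, 0],
], roll=[0, 0, 0, 0, 0], gripper=[-0.8, -0.8, -0.8, -0.8, -0.8])

```text
time: 6.82
position: [0.6407, 0.1377, 0.0869]
orientation: [3.067, 0.681, 0.001]
ft_force: [-0.4, -0.0, 4.0]
gripper_width: 0.0316
```

Contact: the vertical force went from -1.1 to +4 N. I release, rise and look from the top.

>>> move_arm([
  [0, 0, 0],
  [0, 0, 0],
  [0, 0, 0],
  [0, 0, -10],
  [0, 0, -35],
  [0, 0, -45],
  [-20, 30, -40],
  [-34, 50, -10],
  [-34, 50, 0],
  [-34, 50, 0],
], roll=[0, 0, 0, 0, 0, 0, 0, 0, 0, 0], gripper=[-0.25, -0.1, 0.2, 0.2, 0.2, 0.2, 0.2, 0.2, 0.2, 0.2])

```text
time: 8.07
position: [0.6056, -0.0787, 0.2275]
orientation: [3.066, 0.681, 0.002]
ft_force: [-0.4, -0.1, 0.8]
gripper_width: 0.0528
```

```bash
cat >> h.py <<'E'
def tall(name='tmp'):
    p,d=save('top',name); W=world('top',d)
    out=[]
    for c in[(.4485,-.368),(.493,-.4275),(.555,-.4025),(.641,.1375),(.5344,.211),(.5276,.0718)]:
        m=(np.hypot(W[...,0]-c[0],W[...,1]-c[1])<.035)&(W[...,2]>.07)&(W[...,2]<.11); q=W[m]
        if len(q)>15:
            (x,y),r=cv2.minEnclosingCircle(q[:,:2].astype(np.float32)); print(c,len(q),'mean',q.mean(0).round(4),'mec',round(x,4),round(y,4),round(r,4))
        else: print(c,'none',len(q))
E
python3 - <<'E'
from h import *
tall('top1')
rel(.493,-.4275,.15,2.008)
E
```

```text
(0.4485, -0.368) 43 mean [ 0.4478 -0.3671  0.0783] mec 0.4481 -0.3669 0.0154
(0.493, -0.4275) 44 mean [ 0.4928 -0.4263  0.0781] mec 0.4927 -0.4268 0.0154
(0.555, -0.4025) none 0
(0.641, 0.1375) 74 mean [0.64   0.1375 0.0885] mec 0.6409 0.1386 0.0162
(0.5344, 0.211) none 0
(0.5276, 0.0718) none 0
t 8.12 tcp [ 0.6048 -0.0854  0.2273] tilt [ 6.0e-04 -3.1e-03 -1.0e+00] jaw -1.139 w 0.0528 F [ 1.1 -4.5  0.4] j6 0.81
  dp [-244.6  263.8   72.3] roll(tool) -0.006 (equiv 3.136 -3.147 )
```

View pics/top1.png

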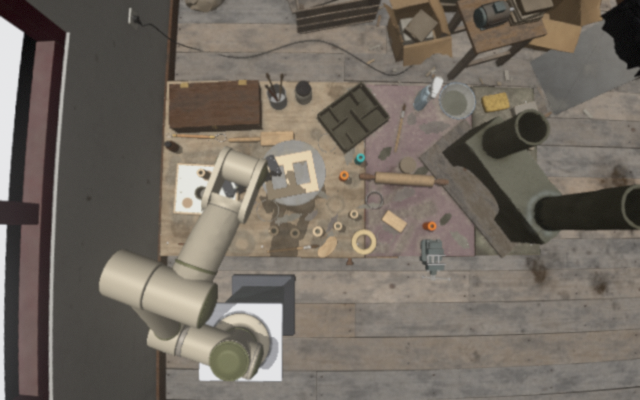

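The first prop stands on its patch at (203,173), measured at (0.641, 0.138), within about 1 mm. Next is the prop at (338,226)/(354,214).

>>> move_arm([
  [-40, 43, 0],
  [-40, 43, 0],
  [-40, 43, 0],
  [-40, 43, 0],
  [-40, 43, 10],
  [-30, 33, 20],
  [-14.6, 15.8, 25],
  [0, 0, 17.3],
  [0, 0, 0],
  [0, 0, 0],
], roll=[0, 0, 0, 0, 0, 0, 0, 0, 0, 0], gripper=[0.2, 0.2, 0.2, 0.2, 0.2, 0.2, 0.2, 0.2, 0.2, 0.2])

```text
time: 9.38
position: [0.4965, -0.4194, 0.1554]
orientation: [3.065, 0.681, 0.001]
ft_force: [-0.3, 0.8, 1.1]
gripper_width: 0.0529
```

```bash
python3 - <<'E'
from h import *
rel(.493,-.4275,.063,2.008)
E
```

```text
t 9.38 tcp [ 0.4965 -0.4194  0.1554] tilt [ 0.0011 -0.0013 -1.    ] jaw -1.134 w 0.0529 F [-0.3  0.8  1.1] j6 0.25
  dp [-6.7  5.7 86.4] roll(tool) 0.0 (equiv 3.142 -3.142 )
```

>>> move_arm([
  [-6.7, 5.7, 0],
  [0, 0, 25],
  [0, 0, 30],
  [0, 0, 25],
  [0, 0, 6.4],
  [0, 0, 0],
  [0, 0, 0],
  [0, 0, 0],
  [0, 0, 0],
], roll=[0, 0, 0, 0, 0, 0, 0, 0, 0], gripper=[0.2, 0.2, 0.2, 0.2, 0.2, 0.2, -0.8, -0.8, -0.8])

```text
time: 10.5
position: [0.4926, -0.4278, 0.0685]
orientation: [3.066, 0.68, 0.001]
ft_force: [-0.1, -0.3, 3.0]
gripper_width: 0.0313
```

```bash
python3 - <<'E'
from h import *
rel(.5344,.211,.23,2.008)
E
```

```text
t 10.5 tcp [ 0.4926 -0.4278  0.0685] tilt [ 9.0e-04 -1.2e-03 -1.0e+00] jaw -1.134 w 0.0313 F [-0.1 -0.3  3. ] j6 0.24
  dp [ 308.2 -560.9 -168.2] roll(tool) -0.0 (equiv 3.141 -3.142 )
```

>>> move_arm([
  [0, 0, -20],
  [0, 0, -40],
  [0, 0, -45],
  [10, -18, -40],
  [22, -40, -23.2],
  [26, -47.3, 0],
  [26, -47.3, 0],
  [26, -47.3, 0],
  [26, -47.3, 0],
  [26, -47.3, 0],
], roll=[0, 0, 0, 0, 0, 0, 0, 0, 0, 0], gripper=[-0.8, -0.8, -0.8, -0.8, -0.8, -0.8, -0.8, -0.8, -0.8, -0.8])

```text
time: 11.75
position: [0.5143, -0.0903, 0.236]
orientation: [-3.067, -0.68, 0.0]
ft_force: [0.7, -0.4, -1.1]
gripper_width: 0.031
```

>>> move_arm([
  [26, -47.3, 0],
  [26, -47.3, 0],
  [26, -47.3, 0],
  [26, -47.3, 0],
  [24, -44, 0],
  [12, -20, 0],
  [6.2, -10.6, 0],
  [0, 0, 0],
  [0, 0, 0],
], roll=[0, 0, 0, 0, 0, 0, 0, 0, 0], gripper=[-0.8, -0.8, -0.8, -0.8, -0.8, -0.8, -0.8, -0.8, -0.8])

```text
time: 12.88
position: [0.5355, 0.2078, 0.236]
orientation: [3.067, 0.679, -0.0]
ft_force: [0.5, -0.5, -0.5]
gripper_width: 0.0314
```

```bash
python3 - <<'E'
from h import *
rel(.5344,.211,.0795,2.008)
E
```

```text
t 12.88 tcp [0.5355 0.2078 0.236 ] tilt [-1.e-04 -2.e-04 -1.e+00] jaw -1.135 w 0.0314 F [ 0.5 -0.5 -0.5] j6 1.3
  dp [  0.4  -3.4 150.5] roll(tool) -0.001 (equiv 3.14 -3.143 )
```

>>> move_arm([
  [0.4, -3.4, 20],
  [0, 0, 40],
  [0, 0, 45],
  [0, 0, 30],
  [0, 0, 10],
  [0, 0, 2],
  [0, 0, 1.5],
  [0, 0, 1],
  [0, 0, 0],
  [0, 0, 0],
], roll=[0, 0, 0, 0, 0, 0, 0, 0, 0, 0], gripper=[-0.8, -0.8, -0.8, -0.8, -0.8, -0.8, -0.8, -0.8, -0.8, -0.8])

```text
time: 14.12
position: [0.5345, 0.2121, 0.0867]
orientation: [-3.067, -0.681, -0.001]
ft_force: [-0.1, -0.1, -1.6]
gripper_width: 0.031
```

```bash
python3 - <<'E'
from h import *
rel(.5344,.211,.0795,2.008)
E
```

```text
t 14.12 tcp [0.5345 0.2121 0.0867] tilt [ 4.e-04  1.e-04 -1.e+00] jaw -1.134 w 0.031 F [-0.1 -0.1 -1.6] j6 1.31
  dp [-0.5  0.9  1.2] roll(tool) -0.0 (equiv 3.141 -3.142 )
```

>>> move_arm([
  [-0.5, 0.9, 1],
  [0, 0, 1],
  [0, 0, 0.5],
  [0, 0, 0],
], roll=[0, 0, 0, 0], gripper=[-0.8, -0.8, -0.8, -0.8])

```text
time: 14.62
position: [0.5346, 0.211, 0.0845]
orientation: [3.067, 0.681, 0.002]
ft_force: [-0.5, -0.7, 5.8]
gripper_width: 0.0316
```

>>> move_arm([
  [0, 0, 0],
  [0, 0, 0],
  [0, 0, 0],
  [0, 0, -10],
  [0, 0, -35],
  [0, 0, -45],
  [-15, 27, -40],
  [-26, 47.3, -15],
  [-26, 47.3, 0],
  [-26, 47.3, 0],
], roll=[0, 0, 0, 0, 0, 0, 0, 0, 0, 0], gripper=[-0.25, -0.1, 0.2, 0.2, 0.2, 0.2, 0.2, 0.2, 0.2, 0.2])

```text
time: 15.88
position: [0.5212, 0.0171, 0.23]
orientation: [3.066, 0.681, 0.002]
ft_force: [0.7, -0.8, -0.5]
gripper_width: 0.0533
```

>>> move_arm([
  [-26, 47.3, 0],
  [-26, 47.3, 0],
  [-26, 47.3, 0],
  [-26, 47.3, 0],
  [-20, 36, 0],
  [-10, 18, 0],
  [0, 0, 0],
], roll=[0, 0, 0, 0, 0, 0, 0], gripper=[0.2, 0.2, 0.2, 0.2, 0.2, 0.2, 0.2])

```text
time: 16.75
position: [0.5029, -0.2588, 0.2291]
orientation: [-3.067, -0.679, -0.0]
ft_force: [1.3, 0.4, -0.1]
gripper_width: 0.0534
```

```bash
python3 - <<'E'
from h import *
tall('top2')
rel(.4485,-.3675,.15,2.008)
E
```

```text
(0.4485, -0.368) 44 mean [ 0.4481 -0.3671  0.0782] mec 0.4479 -0.3673 0.0155
(0.493, -0.4275) none 0
(0.555, -0.4025) none 0
(0.641, 0.1375) 76 mean [0.6398 0.1373 0.0878] mec 0.6422 0.138 0.0175
(0.5344, 0.211) 59 mean [0.5359 0.2093 0.0892] mec 0.5353 0.2109 0.0148
(0.5276, 0.0718) none 0
t 16.8 tcp [ 0.503  -0.2577  0.2291] tilt [-0.e+00  5.e-04 -1.e+00] jaw -1.134 w 0.0527 F [-0.   0.8 -0.4] j6 0.45
  dp [-95.8  76.4  73. ] roll(tool) -0.0 (equiv 3.141 -3.142 )
```

Both placed props are within 1 mm of their patches. Now the last one.

>>> move_arm([
  [-30, 24, 0],
  [-35, 28, 10],
  [-22, 17, 30],
  [-8.8, 7.4, 33],
  [0, 0, 0],
  [0, 0, 0],
], roll=[0, 0, 0, 0, 0, 0], gripper=[0.2, 0.2, 0.2, 0.2, 0.2, 0.2])

```text
time: 17.55
position: [0.4495, -0.3673, 0.1574]
orientation: [3.065, 0.683, 0.001]
ft_force: [0.5, 0.5, 0.8]
gripper_width: 0.0528
```

```bash
python3 - <<'E'
from h import *
rel(.4483,-.3675,.063,2.008)
E
```

```text
t 17.55 tcp [ 0.4495 -0.3673  0.1574] tilt [ 0.0012 -0.0012 -1.    ] jaw -1.132 w 0.0528 F [0.5 0.5 0.8] j6 0.24
  dp [-1.2 -0.4 88.4] roll(tool) 0.001 (equiv 3.143 -3.14 )
```

>>> move_arm([
  [-1.2, -0.4, 20],
  [0, 0, 30],
  [0, 0, 28],
  [0, 0, 10.4],
  [0, 0, 0],
  [0, 0, 0],
  [0, 0, 0],
  [0, 0, 0],
  [0, 0, 0],
], roll=[0, 0, 0, 0, 0, 0, 0, 0, 0], gripper=[0.2, 0.2, 0.2, 0.2, 0.2, 0.2, -0.8, -0.8, -0.8])

```text
time: 18.68
position: [0.4473, -0.3686, 0.0679]
orientation: [3.066, 0.68, 0.001]
ft_force: [-0.6, -0.2, 2.1]
gripper_width: 0.0315
```

```bash
python3 - <<'E'
from h import *
rel(.5276,.0716,.23,2.008)
E
```

```text
t 18.68 tcp [ 0.4473 -0.3686  0.0679] tilt [ 5.e-04 -6.e-04 -1.e+00] jaw -1.134 w 0.0315 F [-0.6 -0.2  2.1] j6 0.24
  dp [ 258.9 -364.8 -168.3] roll(tool) -0.001 (equiv 3.141 -3.142 )
```

>>> move_arm([
  [0, 0, -20],
  [0, 0, -40],
  [0, 0, -45],
  [12, -17, -40],
  [28, -39, -23.3],
  [32, -45.5, 0],
  [32, -45.5, 0],
  [32, -45.5, 0],
  [32, -45.5, 0],
  [32, -45.5, 0],
], roll=[0, 0, 0, 0, 0, 0, 0, 0, 0, 0], gripper=[-0.8, -0.8, -0.8, -0.8, -0.8, -0.8, -0.8, -0.8, -0.8, -0.8])

```text
time: 19.92
position: [0.5084, -0.0251, 0.2358]
orientation: [-3.067, -0.68, 0.0]
ft_force: [0.5, 0.0, -1.5]
gripper_width: 0.0313
```

>>> move_arm([
  [30, -42, 0],
  [20, -27, 0],
  [8.9, -12.3, 0],
  [0, 0, 0],
  [0, 0, 0],
], roll=[0, 0, 0, 0, 0], gripper=[-0.8, -0.8, -0.8, -0.8, -0.8])

```text
time: 20.55
position: [0.5274, 0.0706, 0.2358]
orientation: [3.067, 0.679, -0.001]
ft_force: [-0.2, 0.2, -0.2]
gripper_width: 0.0314
```

```bash
python3 - <<'E'
from h import *
rel(.5276,.0716,.0795,2.008)
E
```

```text
t 20.55 tcp [0.5274 0.0706 0.2358] tilt [-3.e-04 -3.e-04 -1.e+00] jaw -1.135 w 0.0314 F [-0.2  0.2 -0.2] j6 1.05
  dp [  0.6  -0.9 150.3] roll(tool) -0.002 (equiv 3.14 -3.143 )
```

>>> move_arm([
  [0.6, -0.9, 20],
  [0, 0, 40],
  [0, 0, 45],
  [0, 0, 30],
  [0, 0, 11],
  [0, 0, 2],
  [0, 0, 1],
  [0, 0, 0],
  [0, 0, 0],
], roll=[0, 0, 0, 0, 0, 0, 0, 0, 0], gripper=[-0.8, -0.8, -0.8, -0.8, -0.8, -0.8, -0.8, -0.8, -0.8])

```text
time: 21.68
position: [0.5279, 0.0728, 0.0874]
orientation: [3.067, 0.681, 0.002]
ft_force: [0.4, -0.0, -1.7]
gripper_width: 0.0313
```

```bash
python3 - <<'E'
from h import *
rel(.5276,.0716,.0795,2.008)
E
```

```text
t 21.68 tcp [0.5279 0.0728 0.0874] tilt [ 1.e-03 -1.e-04 -1.e+00] jaw -1.134 w 0.0313 F [ 0.4 -0.  -1.7] j6 1.05
  dp [-0.7  1.   1.9] roll(tool) -0.0 (equiv 3.141 -3.142 )
```

>>> move_arm([
  [-0.7, 1, 1.5],
  [0, 0, 1],
  [0, 0, 1],
  [0, 0, 0],
], roll=[0, 0, 0, 0], gripper=[-0.8, -0.8, -0.8, -0.8])

```text
time: 22.18
position: [0.5277, 0.0716, 0.0839]
orientation: [3.067, 0.681, 0.001]
ft_force: [-1.1, -0.2, 4.4]
gripper_width: 0.0312
```

Contact. I release and rise, then move toward the bat.

>>> move_arm([
  [0, 0, 0],
  [0, 0, 0],
  [0, 0, 0],
  [0, 0, -10],
  [0, 0, -35],
  [0, 0, -45],
  [0, 20, -40],
  [0, 45, -15],
  [0, 45, 0],
  [0, 0, 0],
], roll=[0, 0, 0, 0, 0, 0, 0, 0, 0, 0], gripper=[-0.25, -0.1, 0.2, 0.2, 0.2, 0.2, 0.2, 0.2, 0.2, 0.2])

```text
time: 23.42
position: [0.5747, -0.0304, 0.2287]
orientation: [3.067, 0.676, 0.001]
ft_force: [-0.4, 1.0, -1.0]
gripper_width: 0.0528
```

```bash
python3 - <<'E'
from h import *
tall('top3')
rel(.632,-.1895,.21,np.pi/2+.205)
p=np.load('pics/top3.npz')['p'];cv2.imwrite('pics/t3c.png',cv2.resize(p[120:270,150:350],None,fx=4,fy=4,interpolation=cv2.INTER_CUBIC)[...,::-1])
E
```

```text
(0.4485, -0.368) none 0
(0.493, -0.4275) none 0
(0.555, -0.4025) none 0
(0.641, 0.1375) none 1
(0.5344, 0.211) 61 mean [0.5355 0.2093 0.0883] mec 0.5355 0.2114 0.0146
(0.5276, 0.0718) 16 mean [0.5228 0.0618 0.0884] mec 0.5237 0.0638 0.0091
t 23.48 tcp [ 0.574  -0.0289  0.2286] tilt [-1.e-04  2.e-04 -1.e+00] jaw -1.136 w 0.0529 F [-0.9  0.1 -0.3] j6 0.88
  dp [-15.1 170.1  12.5] roll(tool) 0.23 (equiv 3.372 -2.912 )
```

View pics/t3c.png

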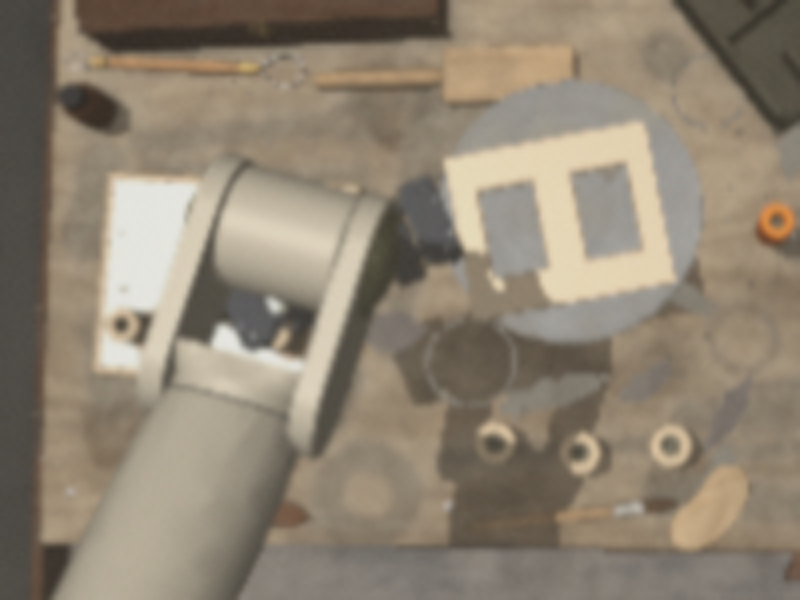

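The arm hides two of the props and the bat is undisturbed. I go over the bat and check the props from there.

>>> move_arm([
  [-4, 40, 0],
  [-4, 45, 0],
  [-4, 45, 0],
  [-3, 40, 0],
  [0, 0, 12],
  [0, 0, 0],
  [0, 0, 0],
  [0, 0, 0],
], roll=[0, 0, 0, 0, 0.12, 0.11, 0, 0], gripper=[0.2, 0.2, 0.2, 0.3, 0.36, 0.36, 0.36, 0.36])

```text
time: 24.48
position: [0.6323, -0.1877, 0.2168]
orientation: [3.124, 0.329, 0.0]
ft_force: [-0.3, -0.3, -0.3]
gripper_width: 0.06
```

```bash
python3 - <<'E'
from h import *
tall('top4'); save('scene','scene4')
rel(.632,-.1895,.15,np.pi/2+.205)
p=np.load('pics/top4.npz')['p'];s=np.load('pics/scene4.npz')['p']
a=cv2.resize(p[145:225,165:265],None,fx=4,fy=4,interpolation=cv2.INTER_CUBIC); b=cv2.resize(s[120:220,180:280],(400,320),interpolation=cv2.INTER_CUBIC)
cv2.imwrite('pics/t4c.png',np.hstack([a,b])[...,::-1])
E
```

```text
(0.4485, -0.368) none 0
(0.493, -0.4275) none 0
(0.555, -0.4025) none 0
(0.641, 0.1375) 74 mean [0.6401 0.1377 0.0892] mec 0.6408 0.1388 0.0165
(0.5344, 0.211) 57 mean [0.5356 0.2098 0.0899] mec 0.5361 0.2111 0.015
(0.5276, 0.0718) 59 mean [0.5292 0.0702 0.0898] mec 0.5289 0.0703 0.0155
t 24.57 tcp [ 0.6323 -0.188   0.2167] tilt [ 3.e-04 -1.e-04 -1.e+00] jaw -1.362 w 0.0602 F [-0.7  0.7 -0.6] j6 0.89
  dp [-0.6  1.4 60.7] roll(tool) 0.004 (equiv 3.145 -3.138 )
```

View pics/t4c.png

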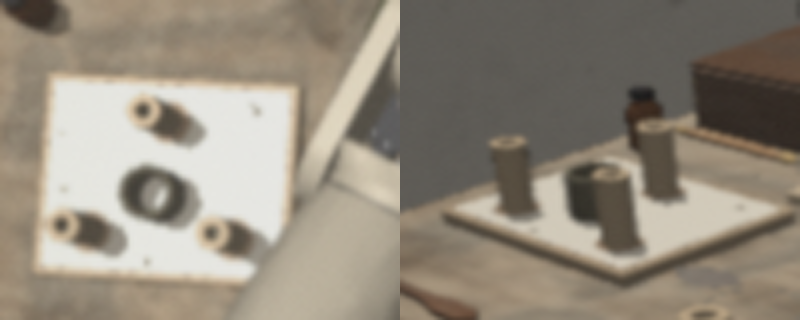

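View pics/scene4.png

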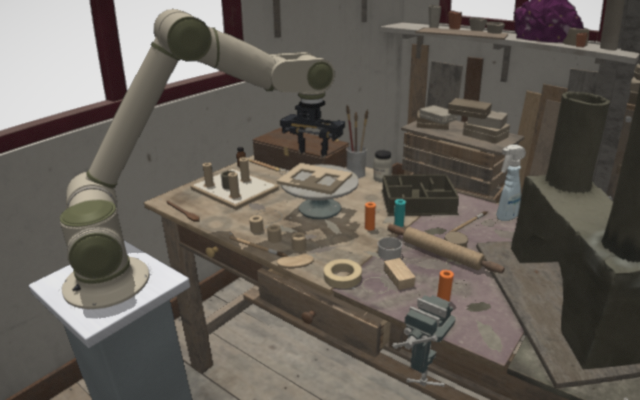

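All three props stand upright on their patches, with the pot in place between them. I descend onto the web.

>>> move_arm([
  [-0.6, 1.4, 20],
  [0, 0, 30],
  [0, 0, 20],
  [0, 0, 8],
  [0, 0, 2],
  [0, 0, 0],
  [0, 0, 0],
], roll=[0.004, 0, 0, 0, 0, 0, 0], gripper=[0.36, 0.36, 0.36, 0.36, 0.36, 0.36, 0.36])

```text
time: 25.45
position: [0.6322, -0.1901, 0.1372]
orientation: [3.125, 0.318, 0.002]
ft_force: [0.0, 0.3, 0.3]
gripper_width: 0.06
```

```bash
python3 - <<'E'
from h import *
rel(.632,-.1895,.1275,np.pi/2+.205)
s,_=save('scene','scene5')
cv2.imwrite('pics/s5c.png',cv2.resize(s[120:230,260:380],None,fx=5,fy=5,interpolation=cv2.INTER_CUBIC)[...,::-1])
E
```

```text
t 25.45 tcp [ 0.6322 -0.1901  0.1372] tilt [ 1.2e-03 -6.0e-04 -1.0e+00] jaw -1.368 w 0.06 F [0.  0.3 0.3] j6 0.9
  dp [-0.1 -0.6  3.7] roll(tool) -0.002 (equiv 3.14 -3.144 )
```

View pics/s5c.png

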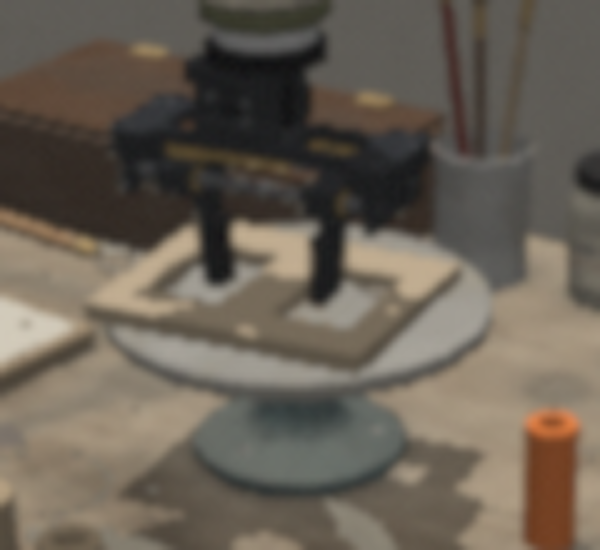

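A finger sits in each window, at (217,275) and (322,292), clear of the edges. I lower about 3 mm and grip.

>>> move_arm([
  [0, -0.6, 2],
  [0, 0, 1.5],
  [0, 0, 0],
  [0, 0, 0],
  [0, 0, 0],
  [0, 0, 0],
  [0, 0, 0],
  [0, 0, 0],
], roll=[0, 0, 0, 0, 0, 0, 0, 0], gripper=[0.36, 0.36, 0.36, -0.8, -0.8, -0.8, -0.8, -0.8], force=50)

```text
time: 26.5
position: [0.6319, -0.1896, 0.1329]
orientation: [3.125, 0.318, 0.0]
ft_force: [0.5, -2.5, -0.5]
gripper_width: 0.0353
```

```bash
python3 - <<'E'
from h import *
rel(.632,-.1895,.1275,np.pi/2+.205)
E
```

```text
t 26.5 tcp [ 0.6319 -0.1896  0.1329] tilt [ 2.e-04 -4.e-04 -1.e+00] jaw -1.368 w 0.0353 F [ 0.5 -2.5 -0.5] j6 0.9
  dp [ 0.1 -0.1 -0.6] roll(tool) -0.002 (equiv 3.139 -3.144 )
```

>>> move_arm([
  [0, 0, -5],
  [0, 0, -15],
  [0, 0, -25],
  [0, 0, -30],
  [0, 0, -20],
  [0, 0, 0],
], roll=[0, 0, 0, 0, 0, 0], gripper=[-0.8, -0.8, -0.8, -0.8, -0.8, -0.8])

```text
time: 27.25
position: [0.6323, -0.1894, 0.2301]
orientation: [3.124, 0.318, 0.005]
ft_force: [-0.1, 0.0, -4.6]
gripper_width: 0.0354
```

```bash
python3 - <<'E'
from h import *
rel(.5863,.139,.22,np.pi/2-.049)
s,_=save('scene','scene6')
cv2.imwrite('pics/s6c.png',cv2.resize(s[80:230,230:390],None,fx=4,fy=4,interpolation=cv2.INTER_CUBIC)[...,::-1])
E
```

```text
t 27.25 tcp [ 0.6323 -0.1894  0.2301] tilt [ 0.0034 -0.0015 -1.    ] jaw -1.368 w 0.0354 F [-0.1  0.  -4.6] j6 0.9
  dp [  21.2 -330.9    3.4] roll(tool) 0.252 (equiv 3.394 -2.89 )
```

View pics/s6c.png

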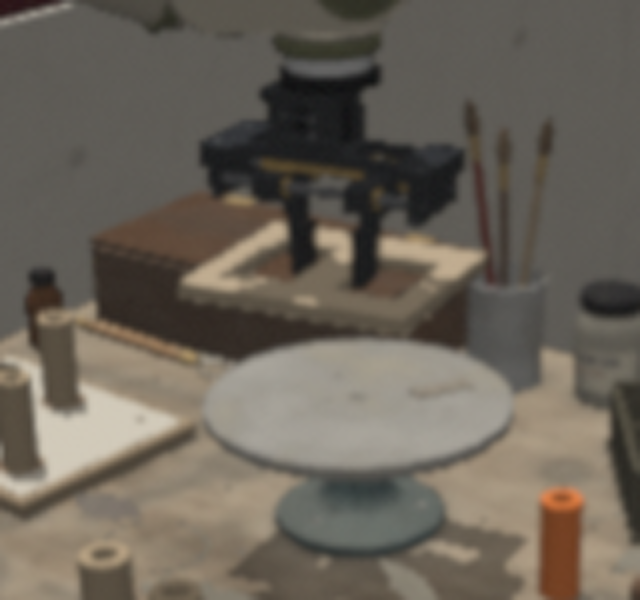

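The bat hangs level from the gripper at about (335,275), carrying 4.6 N. I carry it over the shelf, turn and look.

>>> move_arm([
  [1, -15, 0],
  [2, -30, 0],
  [2.6, -42, 0],
  [3, -48, 0],
  [3, -48, 0],
  [3, -48, 0],
  [2.6, -42, 0],
  [2, -31, 0],
  [1.5, -18, 0],
  [0.5, -9, 0],
], roll=[0, 0, 0, 0, 0, 0, 0, 0, 0, 0], gripper=[-0.8, -0.8, -0.8, -0.8, -0.8, -0.8, -0.8, -0.8, -0.8, -0.8])

```text
time: 28.55
position: [0.5856, 0.1399, 0.2274]
orientation: [3.125, 0.319, -0.001]
ft_force: [0.7, -0.1, -4.1]
gripper_width: 0.0355
```

>>> move_arm([
  [0, 0, 0],
  [0, 0, 0],
  [0, 0, 0],
  [0, 0, 0],
  [0, 0, 0],
], roll=[0.07, 0.1, 0.08, 0, 0], gripper=[-0.8, -0.8, -0.8, -0.8, -0.8])

```text
time: 29.18
position: [0.586, 0.1387, 0.2277]
orientation: [3.141, -0.073, -0.0]
ft_force: [0.1, -0.5, -4.1]
gripper_width: 0.0352
```

```bash
python3 - <<'E'
from h import *
rel(.5863,.139,.1169,np.pi/2-.049)
s,_=save('scene','scene7');p,_=save('top','top7')
a=cv2.resize(p[140:235,155:255],None,fx=4,fy=4,interpolation=cv2.INTER_CUBIC); b=cv2.resize(s[110:205,180:280],None,fx=4,fy=4,interpolation=cv2.INTER_CUBIC)
cv2.imwrite('pics/t7c.png',np.hstack([a,b])[...,::-1])
E
```

```text
t 29.18 tcp [0.586  0.1387 0.2277] tilt [-2.e-04 -0.e+00 -1.e+00] jaw -1.617 w 0.0352 F [ 0.1 -0.5 -4.1] j6 1.65
  dp [  0.3  -0.3 104.8] roll(tool) 0.003 (equiv 3.144 -3.139 )
```

View pics/t7c.png

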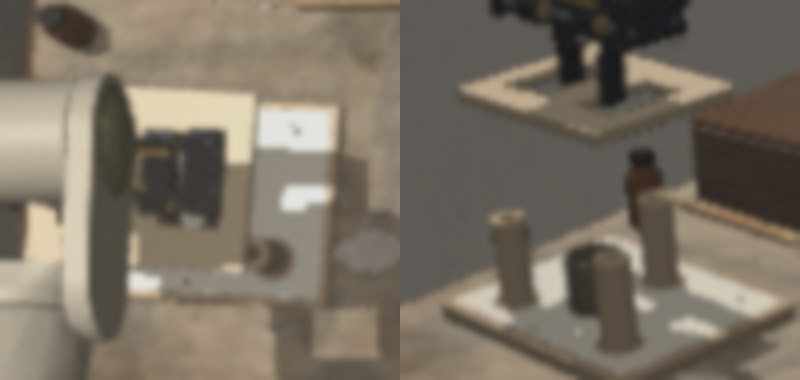

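The bat is level above the props and square with the shelf. I check its in-hand offset from depth.

```bash
python3 - <<'E'
from h import *
for n in('top','scene'):
    z=np.load(f'pics/{n}7.npz');W=z['W'];p=z['p'].astype(int)
    m=(W[...,2]>.192)&(W[...,2]<.222)&(abs(W[...,0]-.586)<.12)&(abs(W[...,1]-.139)<.14)&(p[...,0]-p[...,2]>20)
    v,u=np.nonzero(m); q=W[m] if n=='scene' else onplane(n,np.stack([u,v],-1),.2128)
    c,s=np.cos(-.049),np.sin(-.049); d=q[:,:2]-[.5863,.139]; X=d[:,0]*c+d[:,1]*s; Y=-d[:,0]*s+d[:,1]*c
    print(n,len(q),'X',np.percentile(X,[0,1,5,95,99,100]).round(4),'Y',np.percentile(Y,[0,1,5,95,99,100]).round(4))
    # edge fits
    for lo,hi in((-.07,-.03),(-.03,.0),(.0,.03),(.03,.07)):
        k=(X>lo)&(X<hi); 
        if k.sum()>5: print(' X',lo,'Ymin',Y[k].min().round(4),'Ymax',Y[k].max().round(4))
    for lo,hi in((-.09,-.07),(-.07,-.04),(-.04,0),(0,.04),(.04,.09)):
        k=(Y>lo)&(Y<hi)
        if k.sum()>5: print(' Y',lo,'Xmin',X[k].min().round(4),'Xmax',X[k].max().round(4))
    if n=='scene':
        A=np.c_[X,Y,np.ones(len(X))]; print(np.linalg.lstsq(A,q[:,2],rcond=None)[0])
E
```

```text
top 918 X [-0.0733 -0.0726 -0.0695  0.0703  0.0739  0.0748] Y [-0.0963 -0.0939 -0.091   0.0818  0.0911  0.0934]
 X -0.07 Ymin -0.0963 Ymax 0.0934
 X -0.03 Ymin -0.0938 Ymax 0.0923
 X 0.0 Ymin -0.0944 Ymax 0.0038
 X 0.03 Ymin -0.0944 Ymax 0.0152
 Y -0.09 Xmin -0.0731 Xmax 0.0721
 Y -0.07 Xmin -0.0723 Xmax 0.0746
 Y -0.04 Xmin -0.0733 Xmax 0.0748
 Y 0 Xmin -0.0715 Xmax 0.0741
 Y 0.04 Xmin -0.073 Xmax -0.0292
scene 633 X [-0.0786 -0.0766 -0.0731  0.0683  0.0751  0.0803] Y [-0.0984 -0.096  -0.0929  0.0828  0.0903  0.0956]
 X -0.07 Ymin -0.0947 Ymax 0.0949
 X -0.03 Ymin -0.0963 Ymax 0.094
 X 0.0 Ymin -0.0984 Ymax 0.0956
 X 0.03 Ymin -0.0979 Ymax 0.0916
 Y -0.09 Xmin -0.0786 Xmax 0.0769
 Y -0.07 Xmin -0.0757 Xmax 0.0763
 Y -0.04 Xmin -0.0747 Xmax 0.0803
 Y 0 Xmin -0.0765 Xmax 0.0799
 Y 0.04 Xmin -0.0785 Xmax 0.0692
[-0.00548861  0.00953816  0.21298089]
```

It is centred within about 1 mm and level. I lower it.

>>> move_arm([
  [0, 0.5, 15],
  [0, 0, 25],
  [0, 0, 25],
  [0, 0, 20],
  [0, 0, 11],
  [0, 0, 4],
  [0, 0, 0],
  [0, 0, 0],
], roll=[0, 0, 0, 0, 0, 0, 0, 0], gripper=[-0.8, -0.8, -0.8, -0.8, -0.8, -0.8, -0.8, -0.8])

```text
time: 30.28
position: [0.5862, 0.1386, 0.1285]
orientation: [-3.141, 0.074, -0.002]
ft_force: [-0.1, -0.3, -4.1]
gripper_width: 0.0354
```

```bash
python3 - <<'E'
from h import *
rel(.5863,.139,.1169,np.pi/2-.049)
E
```

```text
t 30.27 tcp [0.5862 0.1386 0.1285] tilt [ 1.3e-03  1.0e-04 -1.0e+00] jaw -1.618 w 0.0354 F [-0.1 -0.3 -4.1] j6 1.65
  dp [ 0.  -0.4  5.6] roll(tool) 0.002 (equiv 3.143 -3.14 )
```

>>> move_arm([
  [0, 0, 2],
  [0, 0, 1],
  [0, 0, 1],
  [0, 0, 0],
  [0, 0, 0],
], roll=[0, 0, 0, 0, 0], gripper=[-0.8, -0.8, -0.8, -0.8, -0.8])

```text
time: 30.9
position: [0.586, 0.1386, 0.1239]
orientation: [-3.141, 0.074, -0.0]
ft_force: [0.9, -0.4, -4.1]
gripper_width: 0.0356
```

>>> move_arm([
  [0, 0, 0.7],
  [0, 0, 0.5],
  [0, 0, 0],
  [0, 0, 0],
], roll=[0, 0, 0, 0], gripper=[-0.8, -0.8, -0.8, -0.8])

```text
time: 31.4
position: [0.586, 0.1386, 0.1226]
orientation: [-3.141, 0.074, 0.0]
ft_force: [0.0, 0.1, -4.0]
gripper_width: 0.0356
```

>>> move_arm([
  [0, 0, 0.6],
  [0, 0, 0.5],
  [0, 0, 0],
  [0, 0, 0],
], roll=[0, 0, 0, 0], gripper=[-0.8, -0.8, -0.8, -0.8])

```text
time: 31.9
position: [0.5861, 0.1386, 0.1224]
orientation: [-3.141, 0.074, -0.002]
ft_force: [-2.4, -0.0, 6.3]
gripper_width: 0.0354
```

Contact: the force went from -4 to +6 N. I open slowly and rise straight up.

>>> move_arm([
  [0, 0, 0],
  [0, 0, 0],
  [0, 0, 0],
  [0, 0, 0],
  [0, 0, 0],
  [0, 0, -5],
  [0, 0, -15],
  [0, 0, -30],
  [0, 0, -40],
  [0, 0, -40],
], roll=[0, 0, 0, 0, 0, 0, 0, 0, 0, 0], gripper=[-0.15, 0, 0.3, 0.3, 0.3, 0.3, 0.3, 0.3, 0.3, 0.3])

```text
time: 33.15
position: [0.5858, 0.1386, 0.254]
orientation: [-3.141, 0.074, -0.002]
ft_force: [0.5, 0.1, -0.3]
gripper_width: 0.0573
```

>>> move_arm([
  [0, 30, 0],
  [0, 45, 0],
  [0, 45, 0],
  [0, 45, 0],
  [0, 45, 0],
  [0, 45, 0],
  [0, 45, 0],
  [0, 30, 0],
  [0, 15, 0],
  [0, 0, 0],
], roll=[0, 0, 0, 0, 0, 0, 0, 0, 0, 0], gripper=[0.3, 0.3, 0.3, 0.3, 0.3, 0.3, 0.3, 0.3, 0.3, 0.3])

```text
time: 34.4
position: [0.5696, -0.2062, 0.252]
orientation: [3.141, -0.075, 0.001]
ft_force: [-0.9, 0.5, -0.1]
gripper_width: 0.0572
```

```bash
python3 - <<'E'
from h import *
s,_=save('scene','scene8');p,_=save('top','top8')
a=cv2.resize(p[140:235,155:255],None,fx=4,fy=4,interpolation=cv2.INTER_CUBIC); b=cv2.resize(s[110:205,180:280],None,fx=4,fy=4,interpolation=cv2.INTER_CUBIC)
cv2.imwrite('pics/t8c.png',np.hstack([a,b])[...,::-1])
for n in('top','scene'):
    z=np.load(f'pics/{n}8.npz');W=z['W'];p=z['p'].astype(int)
    m=(W[...,2]>.1)&(W[...,2]<.118)&(abs(W[...,0]-.586)<.12)&(abs(W[...,1]-.139)<.14)
    q=W[m]; v,u=np.nonzero(m); qq=onplane(n,np.stack([u,v],-1),.108)
    print(n,m.sum(),cv2.minAreaRect(qq[:,:2].astype(np.float32)))
    A=np.c_[q[:,:2]-[.586,.139],np.ones(len(q))]; print(np.linalg.lstsq(A,q[:,2],rcond=None)[0].round(4))
print(ctrl.state()['time'],ctrl.state()['position'])
E
```

```text
top 1446 ((0.5868068337440491, 0.13766340911388397), (0.18551483750343323, 0.14759372174739838), 87.1618881225586)
[-0.0018  0.0003  0.1067]
scene 859 ((0.5806281566619873, 0.1300010085105896), (0.2044512927532196, 0.16111916303634644), 86.8117904663086)
[0.002  0.0058 0.1066]
34.5 [ 0.569774   -0.20497481  0.25187165]
```

View pics/t8c.png

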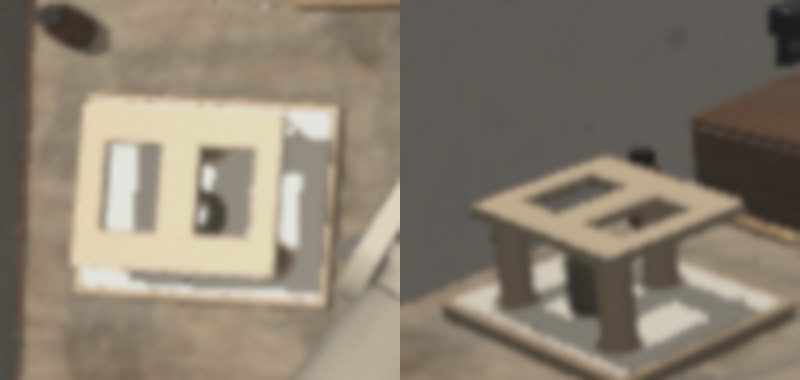

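The bat rests level on all three props. It measures (0.587, 0.138) against the shelf centre (0.586, 0.139), with the same yaw. I hand in.

```bash
python3 - <<'E'
from h import *
z=np.load('pics/scene8.npz');W=z['W']
for c in[(.427,-.296),(.42,-.205),(.432,-.127)]:
    m=(np.hypot(W[...,0]-c[0],W[...,1]-c[1])<.03)&(W[...,2]>.032); print(c,m.sum(),W[m].mean(0).round(3))
ctrl.close_job()
E
```

```text
(0.427, -0.296) 118 [ 0.428 -0.297  0.039]
(0.42, -0.205) 523 [ 0.433 -0.197  0.397]
(0.432, -0.127) 244 [ 0.426 -0.137  0.325]
the job is handed in; nothing more can be done
```

The job is done and handed in at about 34.5 s of the 102 s allowed. The three tall props stand on the bare patches, and the window bat was laid on them afterwards.

- **Props:** each measured within about 1–2 mm of its patch centre before the bat went on, and the pictures show them upright.
- **Bat:** its centre measured (0.587, 0.138) against the shelf's (0.586, 0.139). Its yaw matches the shelf's to within 0.1°. The top camera's plane fit is level to about 0.1°. The scene camera read a slope of 0.3° and a centre several mm off, but its outline takes in the bat's side faces and I trusted it less.
- **Pot and short props:** the pot still stands under the bat. One short prop re-measured unmoved. The arm hid the other two in that last check, but I never gripped them or knowingly touched them.
- **Look-alikes and forces:** the orange and turquoise look-alikes were not touched. The vertical wrist-force readings at touchdown were about 4–6 N.

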